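# Lock the gate of a coffee sample dosing bin

### The job

Lock the gate of the dosing bin: first turn the slotted disc by pushing its peg until the slot lines up with the bar, either way round, then push the bar by its upright tab through the disc's slot until it is fully home, with the tab up against the bridge. Only push with the fingertips: do not lift or tip the bar, leave the other things on the bin and around it where they stand, and finish clear of everything.

Things in the scene. Friction and masses are not known exactly. Their poses are not given: they have to be found in the camera images.
- bin: Fixed grey bench-top dosing bin, 220 mm (x) by 370 mm (y, from -270 to +100), flat top 70 mm above the table. Origin on the table under the disc's axis; z up; the bar is pushed along +y. Along its line x = 0: track, bridge, disc, keeper. Nothing on that line is higher than 94 mm above the table but the peg and the tab
- lock_disc (a joint): Angle of the slotted disc about its vertical axis, rad, counter-clockwise from above. At 0 and at pi (3.14) the slot is in line with the bar; it starts between 0.5 and 2.64, can turn from -0.5 to 3.64, is stiff (about 2 N at the peg) and stays where left. The bar enters if the slot is lined up within about 0.1 rad
- disc_top (a point): Centre of the top of the bare steel disc, on its axis, 94 mm above the table. It turns with the disc: its y axis runs along the slot, its x axis points to the peg. The disc is 80 mm across; the slot, straight across its middle, is 16 mm wide and 19 mm deep, open above and at both flared ends
- peg (a point): Middle of the disc's upright round steel peg, 12 mm in diameter, standing 34 mm up from the disc's top (from 94 to 128 mm above the table), 28 mm from the disc's axis, at right angles to the slot. Push it sideways, round the axis, to turn the disc
- bar: Loose dark steel bar lying in the track, 165 mm long, 10 mm wide and high, 0.15 to 0.31 kg, sliding with about 1 to 2 N. Its origin is under the tip of its rounded nose; its y axis points along the bar towards the nose. At the start the nose is 50 to 75 mm short of the disc's axis; it must travel 112 to 137 mm
- bar_nose (a point): Tip of the bar's nose, half-way up the bar. When the bar is fully home it is 62 mm beyond the disc's axis (bin y = +62 mm)
- tab (a point): Centre of the rear face (the face to push) of the upright tab at the bar's tail: a dark steel plate 26 mm wide, 8 mm thick, 36 mm tall, from 86 to 122 mm above the table. When fully home, the tab's front face rests against the bridge and this point is at bin y = -103 mm
- bridge_face (a point): Middle of the edge of the fixed dark steel bridge that stops the tab, at bin y = -95 mm, 91 mm above the table. The bridge spans the track, 38 mm wide, to bin y = -51 mm, top at 94 mm
- track_end (a point): Rear end of the open track in which the bar slides, on its floor 76 mm above the table, at bin y = -255 mm. The track runs to bin y = -47 mm; its walls are 13 mm apart, 33 mm over the outsides, tops 84 mm above the table
- keeper (a point): Mouth of the fixed dark steel keeper beyond the disc, which takes the bar's nose at the end: a tunnel 40 mm wide outside, 16 mm inside, from bin y = +46 to +72 mm, top 94 mm above the table; the point is at y = +46 mm, 81 mm up
- tin: small flat-topped metal tin, 48 mm across, 45 mm tall, standing on the bin; origin at its underside; a bystander, not to be moved
- cup: small white cup, 56 mm across, 50 mm tall, standing on the bin; origin at its underside; a bystander, not to be moved
- brush: hand brush 130 mm long lying on the bin; origin at its underside; a bystander, not to be moved
- tray: empty shallow tray 100 x 150 x 28 mm on the table under the bin's chute; origin at its underside; a bystander, not to be moved
- jar: glass jar with lid, 64 mm across, 90 mm tall, on the table beside the bin's +y end; origin at its underside; a bystander, not to be moved
- sieve: round test sieve, 156 mm across, 35 mm tall, on the table; origin at its underside; a bystander, not to be moved
- scoop: sample scoop, 80 x 50 x 35 mm with a 90 mm flat handle, on the table; origin at the underside of its pan; a bystander, not to be moved
There are look-alikes about, which are no part of the job. Leave any green or purple look-alike of the bar alone.

How it is judged (in metres and radians):
On the way, in this order (a step that is already met when the one before it is completed fails the run):
1. the disc's slot is lined up with the bar (within 0.12 rad, either way round) (angle between the y axis of disc_top and the y axis of bin, either way round below 0.12 rad), for 0.2 s.
2. the bar has been pushed through the disc until it is fully home (y of bar_nose in the frame of bin above 0.057 m), for 0.2 s.
At the end, for the whole second after the job is handed in: The bar lies at rest in its track and through the disc's slot, its nose at least 57 mm beyond the disc's axis (fully home is 62 mm), level and in line within 0.1 rad, and the slot is in line with it within 0.12 rad (y of bar_nose in the frame of bin above 0.057 m and angle between the y axis of disc_top and the y axis of bin, either way round below 0.12 rad and angle between the y axis of bar and the y axis of bin, either way round below 0.1 rad and angle between bar's own z axis and vertical below 0.1 rad and linear speed of bar below 0.01 m/s and height (world z) of bar_nose below 0.088 m); the robot touches nothing.
It fails at once if the bar is lifted or tipped (nose or tab more than 12 mm above where it slides, or tilted over 0.2 rad) (height (world z) of bar_nose above 0.093 m or height (world z) of tab above 0.1165 m or angle between bar's own z axis and vertical above 0.2 rad).
It fails at once if one of the other things is lifted, knocked over or moved by more than 20 mm (distance of any of tin, cup, brush, tray, jar, sieve, scoop from where it was at the start of the episode above 0.02 m or angle between any of tin, cup, brush, tray, jar, sieve, scoop's own z axis and vertical above 0.4 rad).
It also fails if it takes over 54 s, if anything falls off the work surface, if the arm or the gripper's body presses on something with over 40 N, if the wrist force passes 120 N, or if a joint passes its speed limit or range.

### The arm

A 6-joint arm with a two-finger parallel gripper is mounted at the origin on the work surface. World frame = base frame: x ahead of the robot, y to its left, z up, the work surface at z = 0. Lengths are in mm, angles in degrees, forces in N, time in s.
With the tool pointing down it reaches from about 350 to 850 mm from the base axis. Payload 8.1 kg.
Tool frame: the origin (TCP) lies midway between the tips of the shut fingers; the grasp point (between the pads) lies 19 mm behind it; z points along the fingers, y is the direction in which the jaws open and shut (so a half turn about z gives the same grasp; the last joint's range is limited). The gripper opens to 85 mm and grips with 20 to 120 N. Pads are 22 mm wide; open, the fingers measure 114 mm over their backs; the gripper's body (76 mm by 85 mm) begins 54 mm behind the grasp point. The pads swing forward as they close: fully open they stand 13 mm farther back than shut.
Start: joints at [-81.899, 7.471, 85.268, -0, 87.261, -4.893], TCP at [134.937, -584.634, 231.292] pointing down, gripper open.
Joint ranges: [-169.43, 169.43], [-51.17, 129.36], [1.28, 143.12], [-76.62, 256.62], [0, 156.53], [-152.29, 152.29]. Speed limits (degrees/s): [136.94, 136.94, 159.86, 180, 180, 180].

### API

Orientations are given as [roll, pitch, yaw] about the fixed x, y, z axes, in that order (R = Rz(yaw) Ry(pitch) Rx(roll)).
In Python, from bench import r gives the robot as it stands.
- The arm moves only by the shell command python3 -m jog 'ROWS' [FORCE]. ROWS is JSON, a list of rows, each a list of 5 numbers: the shift along the tool's x, y, z in m, then the turn about the tool's z in rad, then the opening, from 0 (shut) to 1 (fully open). A call has 1 to 20 rows; each row is the pose to reach, as a shift and turn from the pose measured when the call began, along the tool's axes at that moment; what a row does not reach only later rows make up. A row lasts 1/10 s, in which the tool goes at most 50 mm and 8.59 degrees, less where a joint would pass 70% of its speed; a pose out of reach is approached as far as the arm can. A call with a gripper value outside its range is refused whole. The fingers move at their own pace and stop on an object; FORCE is the grip in N (left out, the last holds). Time passes only in rows, so rows that repeat a pose let the fingers close. It gives the time, the measured TCP pose, the force and the opening at its end, in the units of the state.
- r.sense(): the state, without advancing time (a new reading comes with each control period).
- r.snapshot(name): name is "side" or "top" or "wrist"; returns a dict with "pixels" (480x640x3 uint8, red, green, blue), "K" (3x3 intrinsics, pixels), "R" (3x3) and "t" (3): a world point X has camera coordinates R X + t. Camera axes: x right, y down, z forward; pixel columns grow to the right and rows downward; lengths in mm; the calibration is good to about 2 mm. A picture is of the moment at which its call begins. There is no depth.
- r.hand_in(): hands the job in, once; it reports no verdict.
The state is a dict: "time": time; "joint_pos": joint angles; "qd": joint speeds; "joint_efforts": joint torques, N m; "tool_pos": TCP position; "tcp_rot": TCP orientation; "ft_force": force on the tool from outside, world axes, zero at the start; "wrist_torque": the same for the moment, N m; "finger_gap": finger opening in mm.
Only numpy, scipy, OpenCV 4.12 (cv2) and the standard library are available. Lean on these libraries where they do the work, as an engineer would, in place of code of your own. Each camera call takes 0.05 s, during which the arm holds its last target.

## Working session

There is one attempt and no reset: what is moved stays moved. The work goes in short steps, Python scripts to look and compute and a shell command to move; the robot and the scene stay as the last step left them, time stands still between calls to the robot, and variables do not carry over. Pictures are saved under pics/ and viewed, and the job is handed in when it is done.

```bash
mkdir -p pics; ls
cat > h.py <<'E'
import numpy as np, cv2
from bench import r
def snap(name,fn):
    s=r.snapshot(name); cv2.imwrite('pics/'+fn+'.png',s['pixels'][:,:,::-1]); np.savez('pics/'+fn+'.npz',**{k:np.array(s[k]) for k in s}); return s
def ray(s,u,v):
    R=np.array(s['R']);t=np.array(s['t']).ravel();K=np.array(s['K'])
    d=R.T@np.linalg.solve(K,[u,v,1.]); return -R.T@t,d
def plane(s,u,v,z):
    c,d=ray(s,u,v); return c+d*(z-c[2])/d[2]
def proj(s,X):
    p=np.array(s['K'])@(np.array(s['R'])@np.array(X,float)+np.array(s['t']).ravel()); return p[:2]/p[2]
def tri(obs):
    A=0;b=0
    for s,u,v in obs:
        c,d=ray(s,u,v); d=d/np.linalg.norm(d); P=np.eye(3)-np.outer(d,d); A=A+P;b=b+P@c
    return np.linalg.solve(A,b)
E
python3 - <<'E'
from h import *
print({k:np.round(v,2) for k,v in r.sense().items()})
for n in ['side','top','wrist']:
    s=snap(n,n+'0'); print(n,np.round(-np.array(s['R']).T@np.array(s['t']).ravel()), np.round(s['K'],1).tolist(), np.round(s['R'],2).tolist())
E
```

```text
pics
{'time': np.float64(0.0), 'joint_pos': array([-81.9 ,   7.51,  85.33,   0.  ,  87.26,  -4.89]), 'qd': array([ 0.02, -0.01, -0.  ,  0.01,  0.03,  0.06]), 'joint_efforts': array([ 0.000e+00, -5.694e+01, -5.006e+01, -0.000e+00,  1.000e-02,
        0.000e+00]), 'tool_pos': array([ 134.86, -584.1 ,  230.26]), 'tcp_rot': array([-1.799e+02, -1.000e-02,  1.300e+01]), 'ft_force': array([ 0.12, -0.76,  0.22]), 'wrist_torque': array([-0.03, -0.04, -0.01]), 'finger_gap': np.float64(85.27)}
side [-157. 1165. 1265.] [[589.6, 0.0, 311.6], [0.0, 589.6, 235.5], [0.0, 0.0, 1.0]] [[-0.83, -0.56, 0.02], [-0.38, 0.53, -0.76], [0.41, -0.63, -0.65]]
top [ 343.   42. 1130.] [[437.7, 0.0, 316.5], [0.0, 437.7, 247.4], [0.0, 0.0, 1.0]] [[-0.02, -1.0, 0.03], [-0.98, 0.01, -0.18], [0.18, -0.03, -0.98]]
wrist [ 202. -569.  373.] [[407.5, 0.0, 320.1], [0.0, 407.5, 235.4], [0.0, 0.0, 1.0]] [[0.23, -0.97, -0.0], [-0.94, -0.22, 0.27], [-0.26, -0.06, -0.96]]
```

View pics/side0.png

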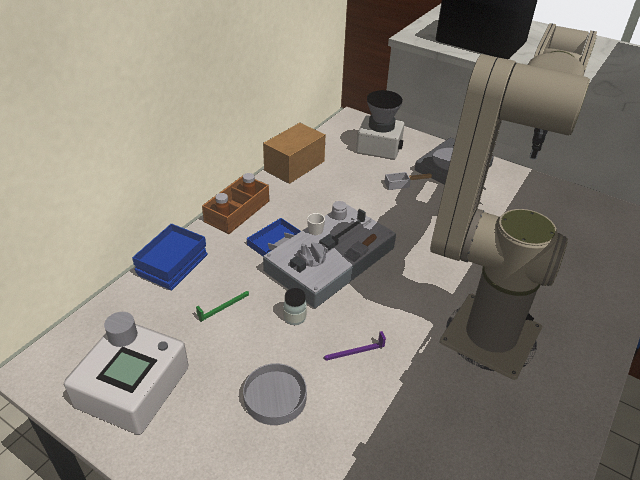

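View pics/top0.png

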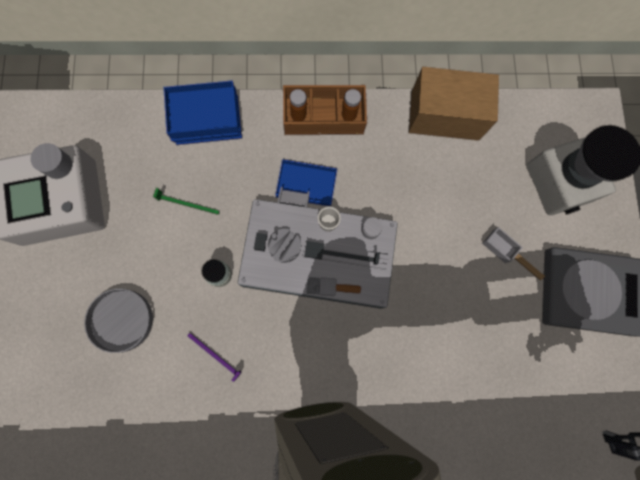

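View pics/wrist0.png

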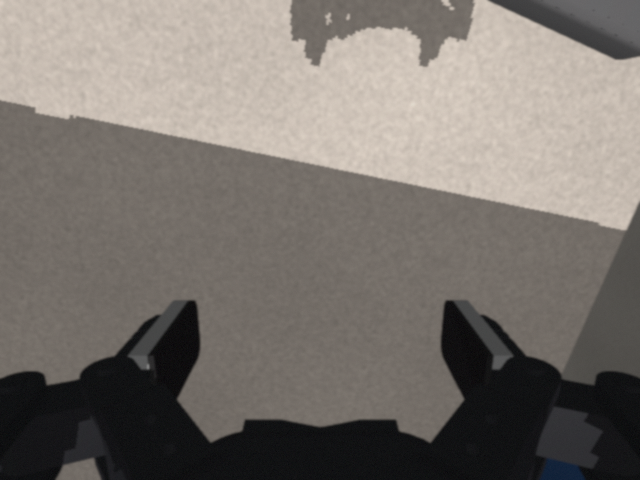

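The top view shows the bin at px (240–397, 200–305): disc near (285,244), tab near (376,258). The green and purple look-alikes are at (187,203) and (215,355). Next I'll enlarge crops and measure.

Run:
```python
from h import *
a=cv2.imread('pics/top0.png')[190:315,230:405]; cv2.imwrite('pics/top0c.png',cv2.resize(a,None,fx=4.5,fy=4.5,interpolation=cv2.INTER_CUBIC))
a=cv2.imread('pics/side0.png')[185:310,250:410]; cv2.imwrite('pics/side0c.png',cv2.resize(a,None,fx=4.8,fy=4.8,interpolation=cv2.INTER_CUBIC))
```

```text
(no output)
```

View pics/top0c.png

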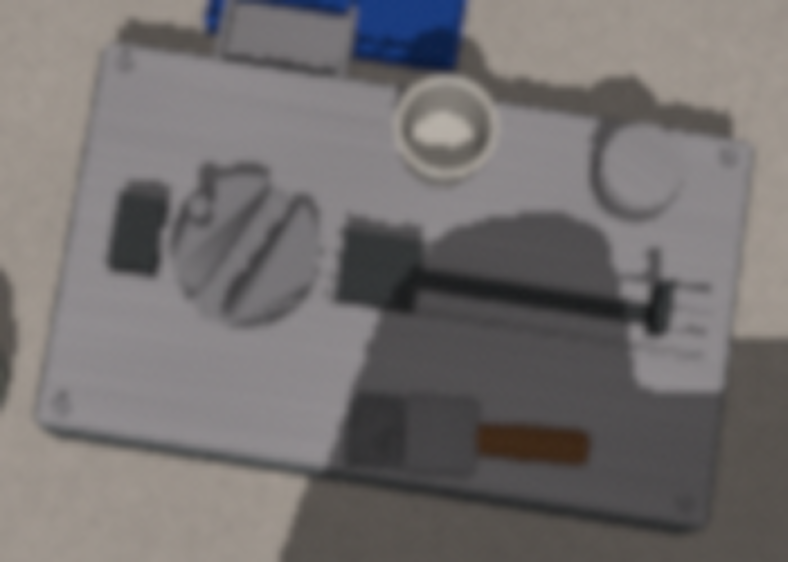

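View pics/side0c.png

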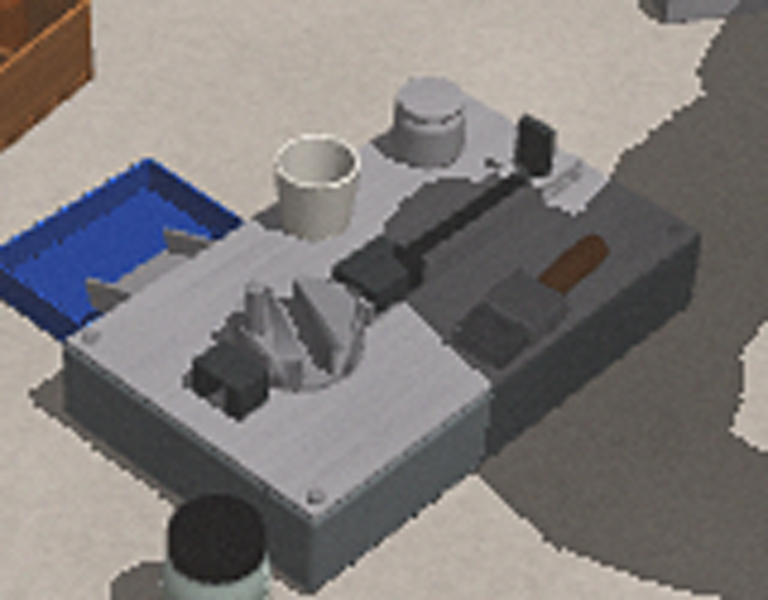

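```bash
cat >> h.py <<'E'
class L(dict): pass
def load(fn): return dict(np.load('pics/'+fn+'.npz'))
E
python3 - <<'E'
from h import *
T=load('top0');S=load('side0')
tc=lambda u,v:(T,u/4.5+230,v/4.5+190)
sc=lambda u,v:(S,u/4.8+250,v/4.8+185)
# screws (px in crops): top order A(125,60) B(728,157) C(685,503) D(62,402); side: A? 
for n,a,b in [('scrA',(125,60),(92,337)),('scrD',(62,402),(316,496)),('scrC',(685,503),(676,230)),('cornA',(107,48),(66,345)),('cornD',(40,420),(318,515)),('pegtop',(202,205),(256,288)),('tabtop',(655,290),(537,120)),('cup',(445,130),(317,165))]:
    print(n,np.round(tri([tc(*a),sc(*b)]),1))
for n,a,z in [('A',(125,60),70),('B',(728,157),70),('C',(685,503),70),('D',(62,402),70),('disc',(246,248),94),('peg',(202,205),128),('tabtop',(655,290),122)]:
    print(n,np.round(plane(*tc(*a),z),1))
E
```

```text
scrA [649.6 152.7  69.1]
scrD [459.9 185.8  68.5]
scrC [ 400.2 -148.1   69.8]
cornA [659.6 163.8  64.6]
cornD [450.6 197.6  68.1]
pegtop [556.5 107.2 124.2]
tabtop [ 503.3 -128.8  127.1]
cup [597.2 -20.9 115.4]
A [650.2 152.9  70. ]
B [ 590.6 -181.    70. ]
C [ 400.2 -148.1   70. ]
D [460.2 185.8  70. ]
disc [538.5  85.5  94. ]
peg [555.1 106.7 128. ]
tabtop [ 507.9 -128.2  122. ]
```

Peg and corner triangulation agree with the known heights: bin origin ≈ (540, 86), yaw ≈ −10°, disc ≈ 1.1 rad. I'll move the wrist camera over the bin, raising it first.

```bash
python3 -m jog '[[0,0,-0.04,0,1],[0.02,-0.02,-0.08,0.02,1],[0.05,-0.055,-0.08,0.05,1],[0.08,-0.09,-0.08,0.08,1],[0.11,-0.125,-0.08,0.1,1],[0.14,-0.16,-0.08,0.13,1],[0.17,-0.195,-0.08,0.15,1],[0.20,-0.23,-0.08,0.18,1],[0.23,-0.265,-0.08,0.2,1],[0.26,-0.3,-0.08,0.23,1],[0.29,-0.335,-0.08,0.26,1],[0.32,-0.37,-0.08,0.28,1],[0.35,-0.405,-0.08,0.31,1],[0.38,-0.44,-0.08,0.34,1],[0.41,-0.47,-0.07,0.37,1],[0.44,-0.5,-0.065,0.39,1],[0.463,-0.521,-0.06,0.403,1],[0.463,-0.521,-0.06,0.403,1],[0.463,-0.521,-0.06,0.403,1]]'
python3 - <<'E'
from h import *
s=snap('wrist','w1'); print({k:np.round(v,1) for k,v in r.sense().items()})
E
```

```text
time: 2.05
tool_pos: [468.6, 28.0, 290.6]
tcp_rot: [-179.9, 0.1, -10.0]
ft_force: [0.8, -0.7, 0.1]
finger_gap: 85.3
{'time': np.float64(2.1), 'joint_pos': array([ -3. , -14. ,  99.8,   0.1,  94.3,  97.1]), 'qd': array([-1.3, -1. ,  0.1,  0. ,  0. ,  0. ]), 'joint_efforts': array([  1. , -37.2, -50.6,   0.1,  -0. ,   0.1]), 'tool_pos': array([468.6,  27.3, 291.1]), 'tcp_rot': array([-1.799e+02,  1.000e-01, -1.010e+01]), 'ft_force': array([-0. , -1.1,  0.2]), 'wrist_torque': array([0., 0., 0.]), 'finger_gap': np.float64(85.1)}
```

View pics/w1.png

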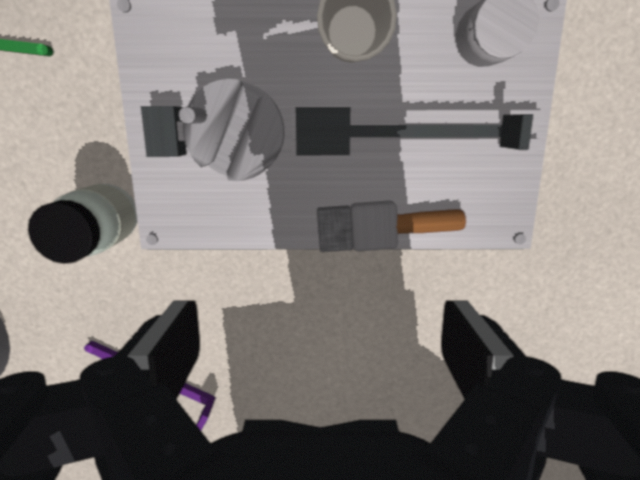

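Run:
```python
from h import *
im=cv2.imread('pics/w1.png')
a=cv2.resize(im[70:190,130:300],None,fx=4.5,fy=4.5,interpolation=cv2.INTER_CUBIC); cv2.imwrite('pics/w1d.png',a)
b=cv2.resize(im[70:190,470:560],None,fx=5,fy=5,interpolation=cv2.INTER_CUBIC); cv2.imwrite('pics/w1t.png',b)
```

```text
(no output)
```

View pics/w1d.png

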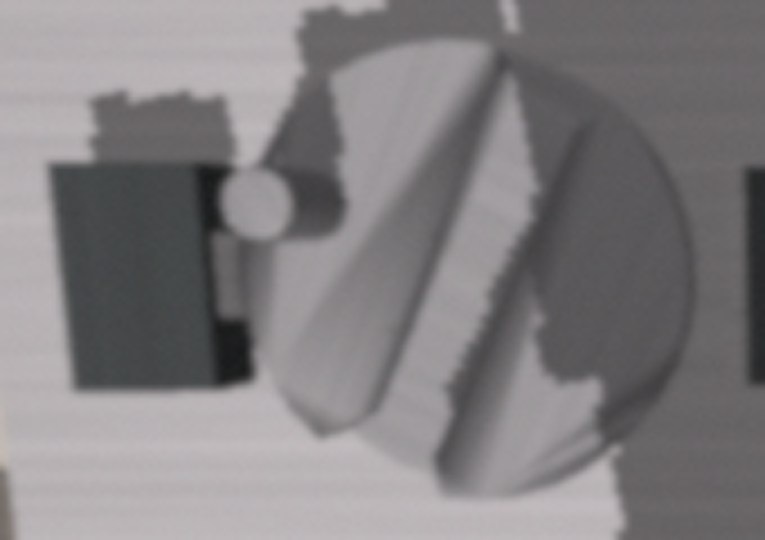

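View pics/w1t.png

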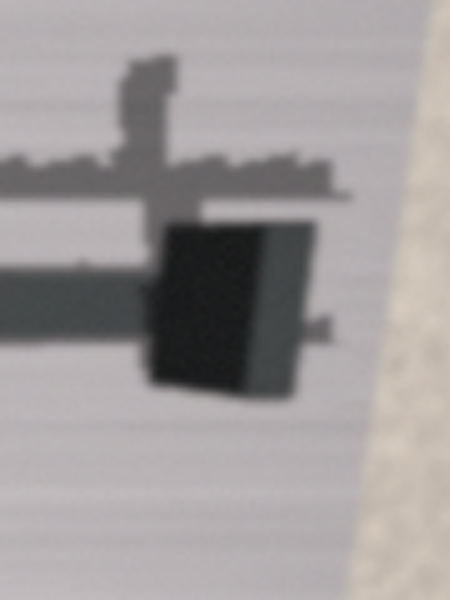

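Peg top at px (187,115), disc centre ≈ (236,130). The tab's rear top edge runs (533,115)–(528.6,149).

Run:
```python
from h import *
W=load('w1');T=load('top0')
sc=[plane(W,*p,70)[:2] for p in [(124,5),(551,4),(519.5,238),(153,238)]]
for p in sc: print(np.round(p,1))
c=np.mean(sc,0); v=(sc[0]-sc[1])+(sc[3]-sc[2]); v/=np.linalg.norm(v); x=np.array([v[1],-v[0]])
O=c+85*v; print('origin',np.round(O,1),'yaw',np.degrees(np.arctan2(-v[0],v[1])))
B=lambda P:np.round([(P[:2]-O)@x,(P[:2]-O)@v],1)
d=lambda u,w:(u/4.5+130,w/4.5+70); t=lambda u,w:(u/5+470,w/5+70)
for n,p,z in [('peg',d(257,204),128),('kA',d(50,163),94),('kB',d(200,165),94),('kC',d(218,388),94),('tabR1',t(315,225),122),('tabR2',t(293,397),122),('tabF1',t(265,225),122),('tabF2',t(243,393),122)]:
    print(n,B(plane(W,*p,z)))
p1=proj(T,[0,0,0])
P=tri([(W,*d(257,204)),(T,202/4.5+230,205/4.5+190)]);print('peg tri',np.round(P,1),B(P))
P=tri([(W,*t(279,310)),(T,655/4.5+230,290/4.5+190)]);print('tab tri',np.round(P,1),B(P))
# outer disc pts at z94
for q in [(437,40),(690,280),(497,492)]: print(B(plane(W,*d(*q),94)))
# slot edges: upper edges left line (500,60)-(375,410)? 
for q in [(500,62),(325,432),(585,125),(445,490)]: print('slot',B(plane(W,*d(*q),94)))
```

```text
[651.3 156. ]
[ 592.9 -180.1]
[ 401.3 -147.3]
[459.9 188. ]
origin [540.9  87.9] yaw -9.881920419417277
peg [11.6 24.9]
kA [19.  71.6]
kB [18.6 45.1]
kC [-20.2  45.6]
tabR1 [  11.7 -226.8]
tabR2 [ -13.1 -227. ]
tabF1 [  11.7 -219.5]
tabF2 [ -12.5 -219.4]
peg tri [554.8 107.  135.9] [10.4 21.2]
tab tri [ 504.6 -124.9  138.2] [   0.7 -215.8]
[39.3  1.9]
[ -1.2 -41. ]
[-39.2  -4.3]
slot [35.7 -8.9]
slot [-28.2  26.7]
slot [ 25.3 -23.3]
slot [-38.8   5.3]
```

Bin frame confirmed: the keeper edges map to y 45–72, x ±20. The disc is at ≈65°, and the tab's rear face is at y ≈ −227. My plan is a shut finger, the tool yawed to the mid-tangent (bin yaw +32.5°), and a straight push along tool y to bring the slot to 0.

```bash
python3 -m jog '[[0.01,-0.02,0.01,-0.1,0.5],[0.02,-0.05,0.02,-0.2,0],[0.04,-0.08,0.04,-0.32,0],[0.05,-0.11,0.07,-0.44,0],[0.0593,-0.1203,0.1,-0.571,0],[0.0593,-0.1203,0.125,-0.571,0],[0.0593,-0.1203,0.131,-0.571,0],[0.0593,-0.1203,0.131,-0.571,0],[0.0593,-0.1203,0.131,-0.571,0],[0.0593,-0.1203,0.131,-0.571,0]]'
python3 - <<'E'
from h import *
s=snap('wrist','w2'); print({k:np.round(v,1) for k,v in r.sense().items()})
s=snap('side','s2')
a=cv2.imread('pics/s2.png')[165:310,230:410]; cv2.imwrite('pics/s2c.png',cv2.resize(a,None,fx=4,fy=4,interpolation=cv2.INTER_CUBIC))
E
```

```text
time: 3.1
tool_pos: [549.0, 135.2, 162.5]
tcp_rot: [-180.0, -0.2, 22.6]
ft_force: [0.8, 0.2, 0.2]
finger_gap: 0.1
{'time': np.float64(3.2), 'joint_pos': array([ 8.6,  4.4, 95.8,  0.1, 79.6, 76. ]), 'qd': array([ 0.3,  0.4,  0.3,  0. , -0.2, -0.1]), 'joint_efforts': array([ -0.1, -52.3, -48.3,   0. ,   0. ,   0. ]), 'tool_pos': array([548.9, 135.3, 162.3]), 'tcp_rot': array([-180. ,   -0.2,   22.6]), 'ft_force': array([ 0.4, -0.2,  0.5]), 'wrist_torque': array([ 0., -0.,  0.]), 'finger_gap': np.float64(-0.2)}
```

View pics/w2.png

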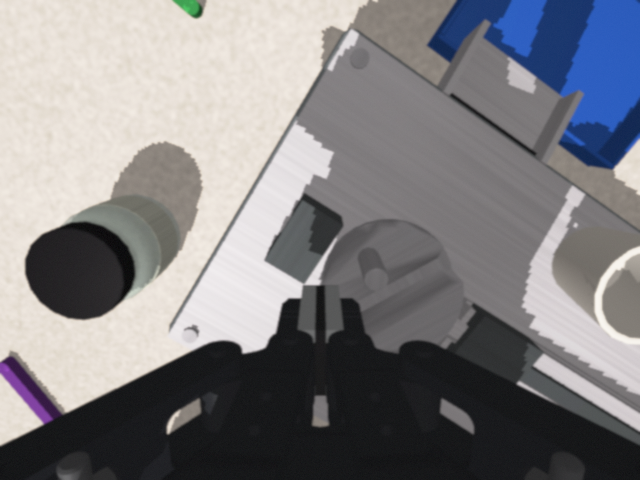

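View pics/s2c.png

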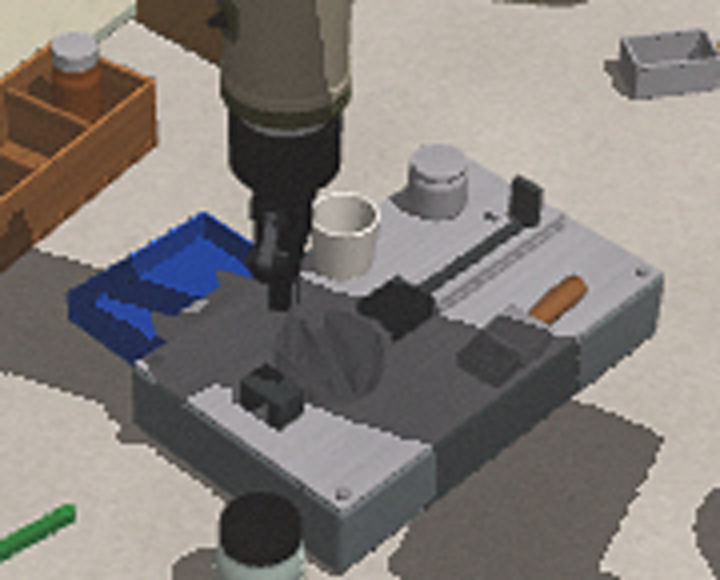

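```bash
cat >> h.py <<'E'
O=np.array([540.9,87.9]); yw=np.radians(-9.88); xb=np.array([np.cos(yw),np.sin(yw)]); yb=np.array([-np.sin(yw),np.cos(yw)])
B=lambda P:np.round([(P[:2]-O)@xb,(P[:2]-O)@yb],1)
def tool(P):
    s=r.sense(); a=np.radians(s['tcp_rot'][2]); d=np.array(P[:2])-s['tool_pos'][:2]
    return np.round([d@[np.cos(a),np.sin(a)],d@[np.sin(a),-np.cos(a)]],1)
E
python3 - <<'E'
from h import *
W=load('w2')
P=plane(W,375,278,128); print('peg',P,B(P),tool(P))
# peg height from two wrist views
W1=load('w1'); Q=tri([(W,375,278),(W1,187.1,115.3)]); print('tri',Q,B(Q))
P=plane(W,302,286,162);print(tool(P)); P=plane(W,342,286,162);print(tool(P)); print('tcp',B(r.sense()['tool_pos']))
P=plane(W,359,58,70);print('scrA',P); P=plane(W,190,334,70);print('scrD',P)
E
```

```text
peg [557.62615468 111.26518428 128.        ] [12.5 25.9] [-1.1 25.7]
tri [556.92254053 110.83868818 126.19553489] [11.8 25.3]
[ 9.  -6.7]
[9.  8.4]
tcp [-0.4 48.2]
scrA [650.94957993 155.36341169  70.        ]
scrD [458.97019769 188.55241921  70.        ]
```

Peg is at tool-frame (−1, +25.5), and the shut tip is ±7.5 mm thick in tool y. That puts contact at ~12 mm and alignment at ~42 mm of tool y. I'll descend, push to 37 mm and then look.

```bash
python3 -m jog '[[0,0,0.025,0,0],[0,0,0.05,0,0],[0,0,0.057,0,0],[0,0,0.057,0,0],[0,0.006,0.057,0,0],[0,0.010,0.057,0,0],[0,0.014,0.057,0,0],[0,0.018,0.057,0,0],[0,0.022,0.057,0,0],[0,0.026,0.057,0,0],[0,0.030,0.057,0,0],[0,0.034,0.057,0,0],[0,0.037,0.057,0,0],[0,0.037,0.057,0,0],[0,0.037,0.057,0,0]]'
python3 - <<'E'
from h import *
s=snap('wrist','w3'); print({k:np.round(v,1) for k,v in r.sense().items() if k in('tool_pos','ft_force','time')}, B(r.sense()['tool_pos']))
E
```

```text
time: 4.7
tool_pos: [563.0, 100.8, 104.5]
tcp_rot: [-180.0, -0.1, 22.6]
ft_force: [0.2, -0.5, 0.6]
finger_gap: 0.3
{'time': np.float64(4.8), 'tool_pos': array([563.1, 100.9, 104.6]), 'ft_force': array([ 0.3,  0.1, -0. ])} [19.6 16.6]
```

View pics/w3.png

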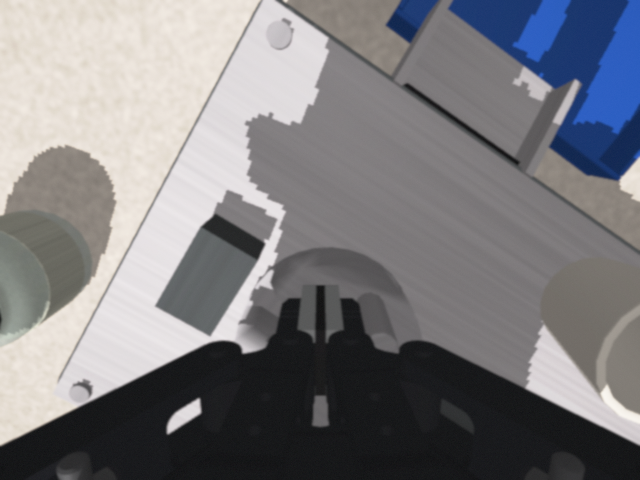

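Peg is now just right of the tip (≈(375,305)), estimated disc angle ≈0.19 rad. I'll push ~4 mm more, back off, rise and look.

```bash
python3 -m jog '[[0,0.002,0,0,0],[0,0.004,0,0,0],[0,0.0045,0,0,0],[0,0.0045,0,0,0],[0,-0.01,0,0,0],[0,-0.03,0,0,0],[0,-0.04,-0.03,0,0],[0,-0.05,-0.08,0,0],[0,-0.05,-0.12,0,0],[0,-0.05,-0.14,0,0],[0,-0.05,-0.14,0,0],[0,-0.05,-0.14,0,0]]'
python3 - <<'E'
from h import *
s=snap('wrist','w4'); print({k:np.round(v,1) for k,v in r.sense().items() if k in('tool_pos','ft_force','time','tcp_rot')}, B(r.sense()['tool_pos']))
E
```

```text
time: 5.95
tool_pos: [543.7, 147.4, 244.7]
tcp_rot: [180.0, -0.2, 22.6]
ft_force: [-0.2, 0.2, -0.6]
finger_gap: -0.1
{'time': np.float64(6.0), 'tool_pos': array([543. , 147.2, 243.4]), 'tcp_rot': array([-180. ,   -0. ,   22.6]), 'ft_force': array([-0.5, -0.2,  0. ])} [-8.1 58.8]
```

View pics/w4.png

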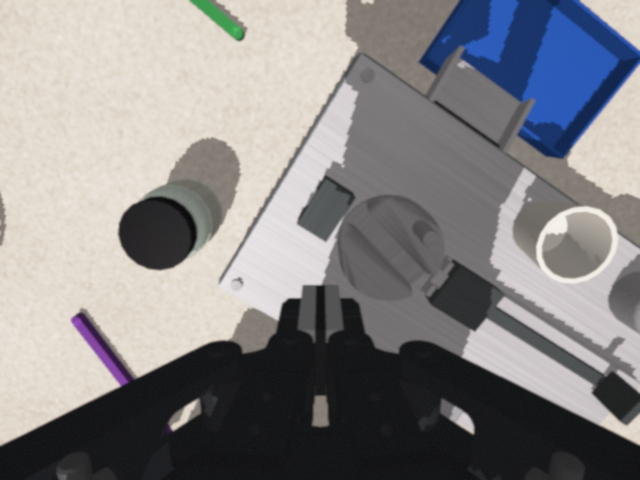

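Run:
```python
from h import *
W=load('w4')
a=cv2.imread('pics/w4.png')[170:320,290:510]; cv2.imwrite('pics/w4c.png',cv2.resize(a,None,fx=3.6,fy=3.6,interpolation=cv2.INTER_CUBIC))
```

```text
(no output)
```

View pics/w4c.png

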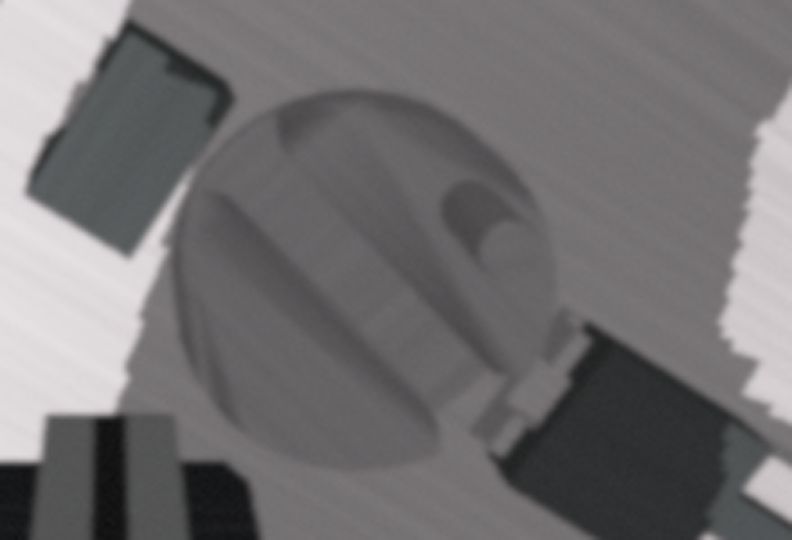

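Run:
```python
from h import *
W=load('w4'); d=lambda u,w:(u/3.6+290,w/3.6+170)
P=plane(W,*d(511,249),128); b=B(P); print('peg',b,np.hypot(*b),np.arctan2(b[1],b[0]),tool(P))
for q in [(225,200),(435,415),(285,155),(495,370)]: print('slot',B(plane(W,*d(*q),94)))
print('scr',B(plane(W,366.5,75,70)),B(plane(W,237,284,70)))
for q in [(28,192),(130,255),(590,325),(505,470)]: print('k/bridge',B(plane(W,*d(*q),94)))
print('ctr',B(plane(W,*d(365,279),94)))
```

```text
peg [27.3 -6.6] 28.086473612755306 -0.23720679888364404 [-5.3 74.1]
slot [ 1.  36.1]
slot [-14.4 -28.5]
slot [15.5 31. ]
slot [  0.9 -33.2]
scr [96.6 85.6] [-97.   84.7]
k/bridge [-19.5  71.3]
k/bridge [-19.5  46.2]
k/bridge [ 19.8 -44.1]
k/bridge [-16.6 -48.9]
ctr [2.6 1.9]
```

Overshot: the peg is at bin (27.3, −6.6), disc ≈ −0.235 rad, because the fingers are thicker higher up (effective half-width ≈13 mm, not 7.5). I'll push back from the −y side by ~6.5 mm with the tool square to the bin.

```bash
python3 -m jog '[[-0.005,0.025,0,0.1,0],[-0.01,0.05,0.02,0.2,0],[-0.015,0.075,0.04,0.32,0],[-0.021,0.0966,0.06,0.44,0],[-0.021,0.0966,0.063,0.567,0],[-0.021,0.0966,0.063,0.567,0],[-0.021,0.0966,0.063,0.567,0],[-0.021,0.0966,0.063,0.567,0]]'
python3 - <<'E'
from h import *
s=snap('wrist','w5'); q=r.sense();print({k:np.round(v,1) for k,v in q.items() if k in('tool_pos','ft_force','time','tcp_rot')}, B(q['tool_pos']))
print(B(plane(load('w4'),577,245,120)))
E
```

```text
time: 6.8
tool_pos: [560.9, 50.5, 180.4]
tcp_rot: [-180.0, -0.0, -9.7]
ft_force: [0.5, -0.2, 0.1]
finger_gap: 0.2
{'time': np.float64(6.8), 'tool_pos': array([561. ,  50.5, 180.7]), 'tcp_rot': array([-1.8e+02, -1.0e-01, -9.7e+00]), 'ft_force': array([ 0.4,  0.2, -0.2])} [ 26.2 -33.4]
[ 76.8 -96.2]
```

View pics/w5.png

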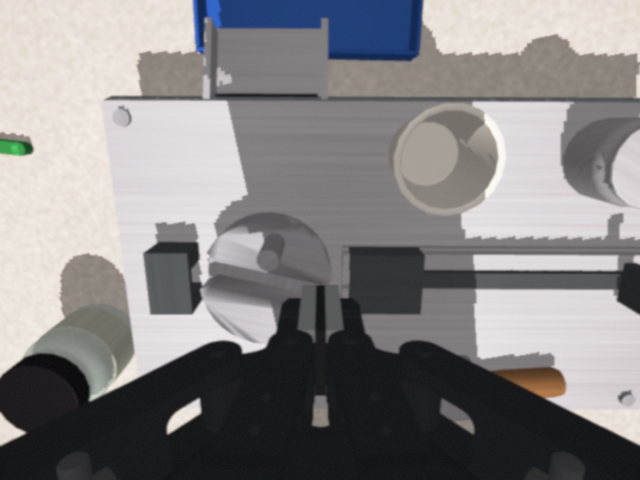

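```bash
python3 -m jog '[[0,0,0.03,0,0],[0,0,0.06,0,0],[0,0,0.075,0,0],[0,0,0.075,0,0],[0,-0.005,0.075,0,0],[0,-0.009,0.075,0,0],[0,-0.012,0.075,0,0],[0,-0.0130,0.075,0,0],[0,-0.013,0.075,0,0],[0,-0.013,0.075,0,0],[0,0,0.075,0,0],[0,0,0.05,0,0],[0,0,0,0,0],[-0.01,0.04,0,0,0],[-0.03,0.05,-0.04,0,0],[-0.03,0.05,-0.06,0,0],[-0.03,0.05,-0.06,0,0],[-0.03,0.05,-0.06,0,0]]'
python3 - <<'E'
from h import *
s=snap('wrist','w6'); q=r.sense();print({k:np.round(v,1) for k,v in q.items() if k in('tool_pos','ft_force','time','tcp_rot')}, B(q['tool_pos']))
E
```

```text
time: 8.65
tool_pos: [523.0, 5.6, 240.7]
tcp_rot: [-179.9, -0.1, -9.7]
ft_force: [0.6, -0.8, -0.7]
finger_gap: 0.2
{'time': np.float64(8.7), 'tool_pos': array([522.5,   5.9, 239.5]), 'tcp_rot': array([-180. ,    0. ,   -9.7]), 'ft_force': array([ 1. ,  0.5, -0.6])} [ -4.1 -83.9]
```

View pics/w6.png

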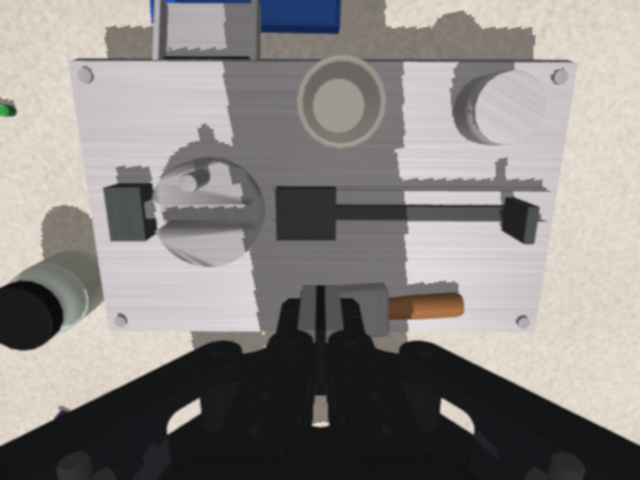

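Run:
```python
from h import *
a=cv2.imread('pics/w6.png')[140:290,90:350]; cv2.imwrite('pics/w6c.png',cv2.resize(a,None,fx=3,fy=3,interpolation=cv2.INTER_CUBIC))
a=cv2.imread('pics/w6.png')[150:260,470:580]; cv2.imwrite('pics/w6t.png',cv2.resize(a,None,fx=4,fy=4,interpolation=cv2.INTER_CUBIC))
```

```text
(no output)
```

View pics/w6c.png

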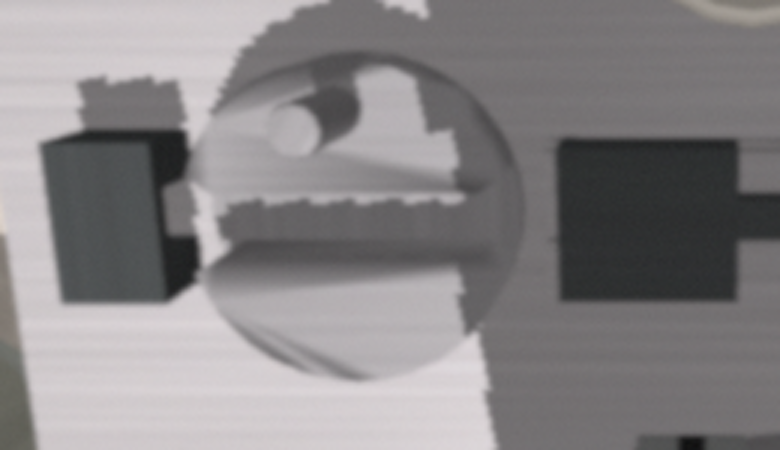

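View pics/w6t.png

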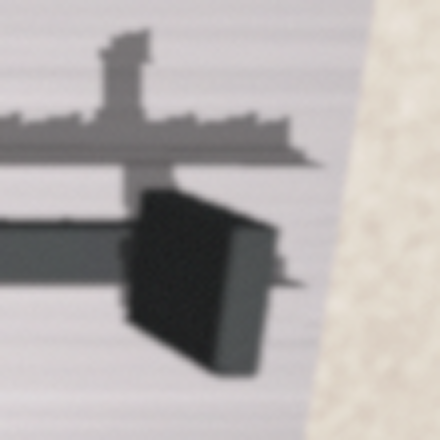

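Run:
```python
from h import *
W=load('w6'); d=lambda u,w:(u/3+90,w/3+140); t=lambda u,w:(u/4+470,w/4+150)
P=plane(W,*d(293,130),128); b=B(P); print('peg',b,np.hypot(*b),np.arctan2(b[1],b[0]))
for q in [(235,243),(490,248),(215,193),(470,190)]: print('slot',B(plane(W,*d(*q),94)), B(plane(W,*d(*q),76)))
for p in [(85,75),(559.5,76),(522.5,321.5),(120.5,320.5)]: print('scr',B(plane(W,*p,70)))
for q in [(41,143),(150,142),(168,300),(560,138),(737,138),(735,300),(560,300)]: print('k/br',B(plane(W,*d(*q),94)))
for q in [(275,230),(257,377),(235,220),(217,375)]: print('tab',B(plane(W,*t(*q),122)))
```

```text
peg [27.4 -0.1] 27.40018248114417 -0.003649618832445925
slot [-5.2 27.5] [-9.6 34.4]
slot [ -6.2 -34.6] [-10.7 -31.6]
slot [ 7.2 31.2] [ 3.6 38.3]
slot [  8.1 -30.4] [  4.6 -27.1]
scr [97.  86.4]
scr [  97.5 -255.5]
scr [ -97.5 -255.5]
scr [-98.1  85.8]
k/br [19.1 71.5]
k/br [19.5 45.4]
k/br [-19.8  45.5]
k/br [ 20.8 -52.4]
k/br [ 20.9 -94.5]
k/br [-19.2 -94.6]
k/br [-19.4 -51.4]
tab [  11.6 -226.4]
tab [ -13.5 -227.1]
tab [  13.2 -219.7]
tab [ -13.2 -220.4]
```

Aligned: peg at bin (27.4, −0.1), slot within ~0.01–0.02 rad of the bin's y axis. The frame checks also agree (screws, keeper, bridge). Tab rear is at y ≈ −227. I'll go behind the tab and descend.

```bash
python3 -m jog '[[0.001,0.04,0,0,0],[0.002,0.08,0.02,0.003,0],[0.003,0.12,0.04,0.003,0],[0.004,0.16,0.06,0.003,0],[0.004,0.17,0.08,0.003,0],[0.004,0.17,0.105,0.003,0],[0.004,0.17,0.13,0.003,0],[0.004,0.17,0.145,0.003,0],[0.004,0.17,0.147,0.003,0],[0.004,0.17,0.147,0.003,0]]'
python3 - <<'E'
from h import *
s=snap('wrist','w7'); q=r.sense();print({k:np.round(v,1) for k,v in q.items() if k in('tool_pos','ft_force','time','tcp_rot')}, B(q['tool_pos']))
s=snap('side','s7')
a=cv2.imread('pics/s7.png')[165:310,250:430]; cv2.imwrite('pics/s7c.png',cv2.resize(a,None,fx=4,fy=4,interpolation=cv2.INTER_CUBIC))
E
```

```text
time: 9.7
tool_pos: [497.4, -161.9, 91.9]
tcp_rot: [-179.9, 0.1, -9.8]
ft_force: [-0.1, 0.3, -0.3]
finger_gap: 0.4
{'time': np.float64(9.8), 'tool_pos': array([ 498.2, -162.2,   93. ]), 'tcp_rot': array([-180. ,    0. ,   -9.8]), 'ft_force': array([ 0.2, -0.1,  0.3])} [   0.8 -253.7]
```

View pics/w7.png

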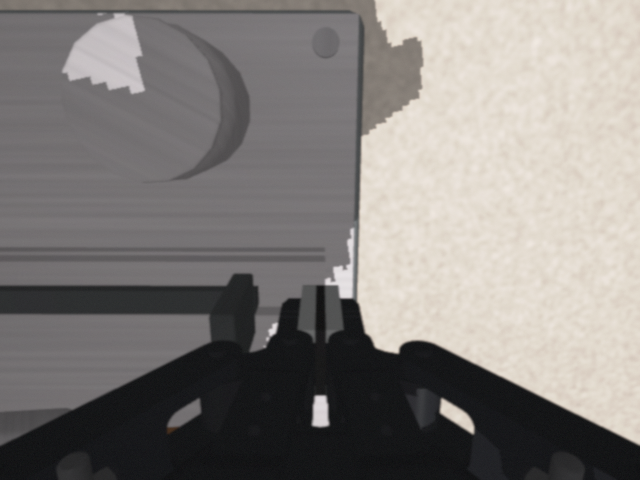

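View pics/s7c.png

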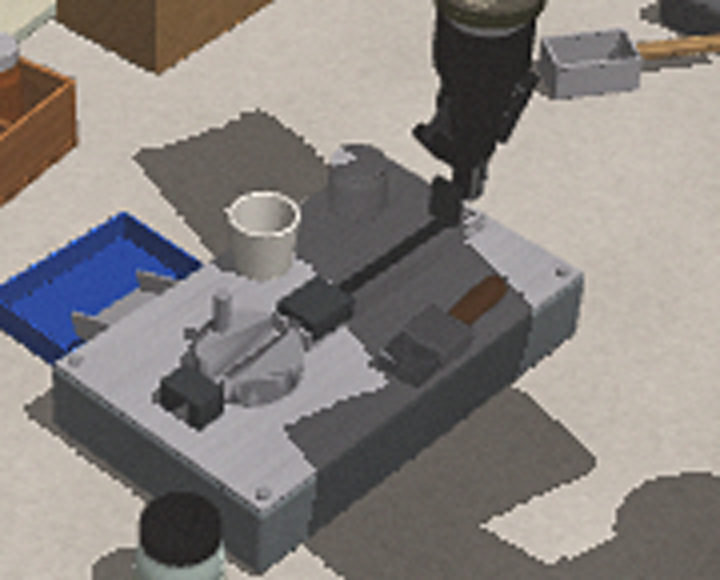

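The tip stands behind the tab (tab top at px (235,290), fingers at ≥282) and the disc is still aligned. Pushing along +bin y.

```bash
python3 -m jog '[[0,-0.006,0,0,0],[0,-0.012,0,0,0],[0,-0.018,0,0,0],[0,-0.025,0,0,0],[0,-0.032,0,0,0],[0,-0.039,0,0,0],[0,-0.046,0,0,0],[0,-0.053,0,0,0],[0,-0.06,0,0,0],[0,-0.067,0,0,0],[0,-0.074,0,0,0],[0,-0.080,0,0,0],[0,-0.080,0,0,0]]'
python3 - <<'E'
from h import *
s=snap('wrist','w8'); q=r.sense();print({k:np.round(v,1) for k,v in q.items() if k in('tool_pos','ft_force','time','tcp_rot')}, B(q['tool_pos']))
s=snap('side','s8')
a=cv2.imread('pics/s8.png')[165:310,250:430]; cv2.imwrite('pics/s8c.png',cv2.resize(a,None,fx=4,fy=4,interpolation=cv2.INTER_CUBIC))
E
```

```text
time: 11.1
tool_pos: [512.3, -82.5, 93.5]
tcp_rot: [-179.9, -0.0, -9.8]
ft_force: [-0.5, 0.5, 0.3]
finger_gap: 0.1
{'time': np.float64(11.2), 'tool_pos': array([512.2, -82.9,  93.4]), 'tcp_rot': array([-180. ,   -0. ,   -9.8]), 'ft_force': array([ 0. , -0.6,  0.7])} [   1.  -173.2]
```

View pics/w8.png

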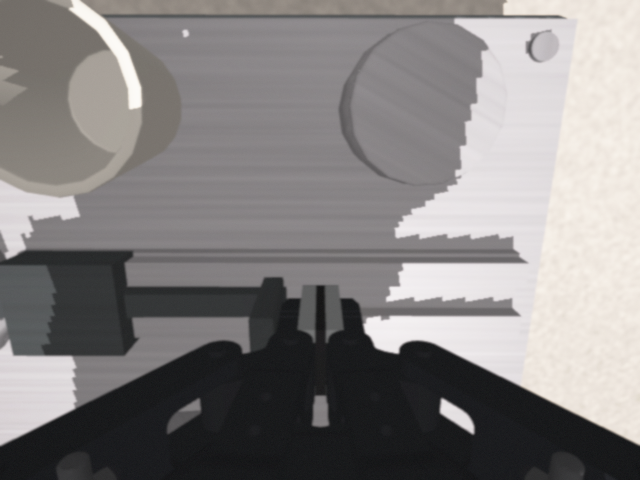

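View pics/s8c.png

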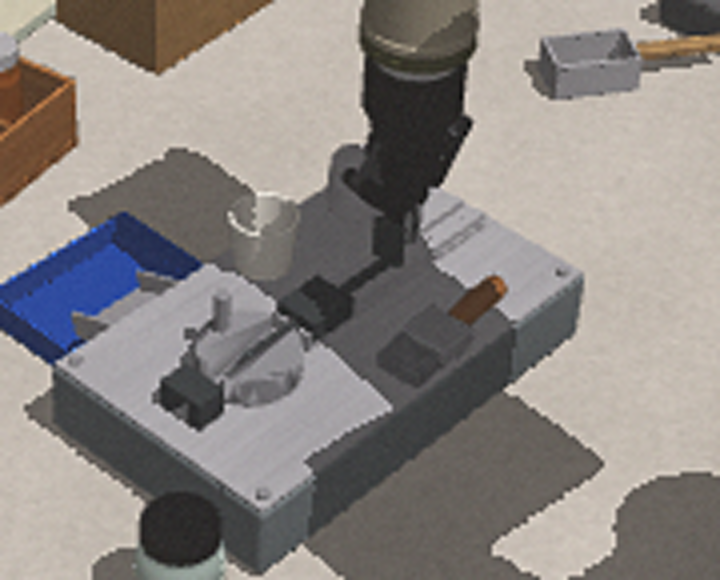

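The bar has entered the slot (nose in the disc, side view ≈(260,345)), the disc is unmoved and the force is low. Continuing 50 mm.

```bash
python3 -m jog '[[0,-0.006,0,0,0],[0,-0.012,0,0,0],[0,-0.018,0,0,0],[0,-0.025,0,0,0],[0,-0.032,0,0,0],[0,-0.039,0,0,0],[0,-0.045,0,0,0],[0,-0.050,0,0,0],[0,-0.05,0,0,0]]'
python3 - <<'E'
from h import *
s=snap('wrist','w9'); q=r.sense();print({k:np.round(v,1) for k,v in q.items() if k in('tool_pos','ft_force','time','tcp_rot')}, B(q['tool_pos']))
s=snap('side','s9')
a=cv2.imread('pics/s9.png')[165:310,250:430]; cv2.imwrite('pics/s9c.png',cv2.resize(a,None,fx=4,fy=4,interpolation=cv2.INTER_CUBIC))
E
```

```text
time: 12.1
tool_pos: [520.7, -33.1, 93.4]
tcp_rot: [-179.9, -0.0, -9.8]
ft_force: [-0.4, 0.6, -0.9]
finger_gap: -0.1
{'time': np.float64(12.2), 'tool_pos': array([520.6, -33.4,  93.3]), 'tcp_rot': array([-180. ,   -0. ,   -9.8]), 'ft_force': array([-0.4,  0.1, -0.1])} [   0.8 -123. ]
```

View pics/w9.png

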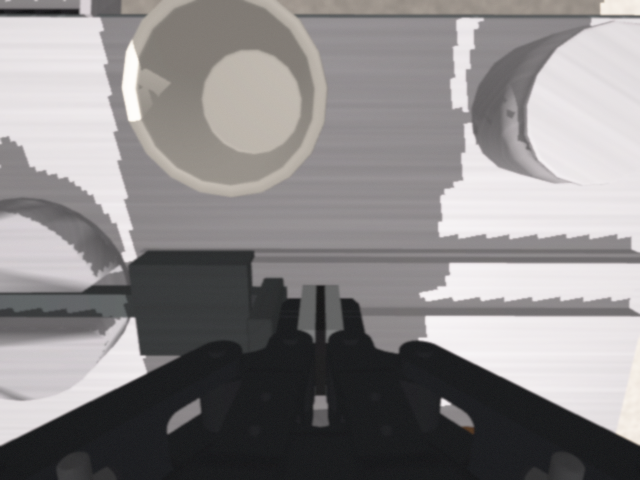

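View pics/s9c.png

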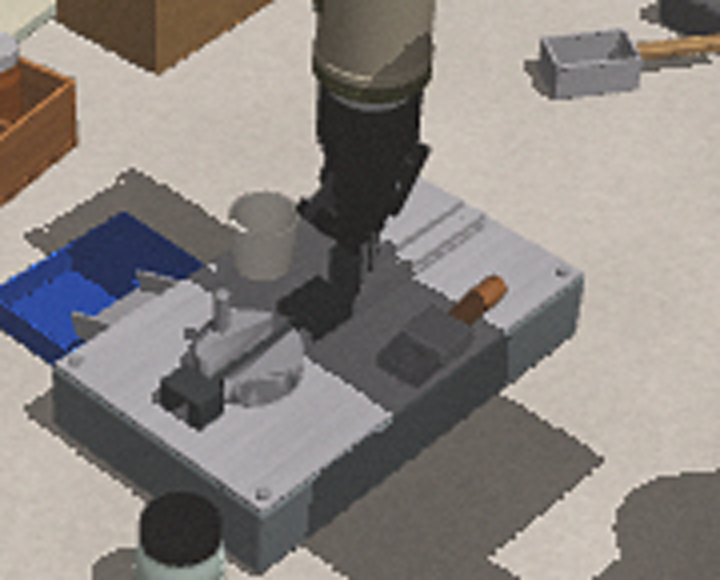

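The nose is entering the keeper and the tab is close to the bridge. Creeping the last millimetres with a force check.

```bash
python3 -m jog '[[0,-0.002,0,0,0],[0,-0.004,0,0,0],[0,-0.005,0,0,0],[0,-0.005,0,0,0]]'; python3 -m jog '[[0,-0.001,0,0,0],[0,-0.0015,0,0,0]]';  python3 -m jog '[[0,-0.001,0,0,0],[0,-0.0015,0,0,0]]'
```

```text
time: 12.6
tool_pos: [521.4, -28.6, 93.2]
tcp_rot: [-179.9, -0.0, -9.8]
ft_force: [0.2, -0.9, 0.2]
finger_gap: 0.2
time: 12.8
tool_pos: [521.6, -27.2, 93.2]
tcp_rot: [-180.0, -0.0, -9.8]
ft_force: [0.1, -3.3, 0.5]
finger_gap: 0.1
time: 13.0
tool_pos: [521.7, -27.1, 93.2]
tcp_rot: [179.9, -0.0, -9.8]
ft_force: [-1.4, -9.6, 1.1]
finger_gap: -0.0
```

The force rises to ~10 N with no advance, so the tab is against the bridge. One small extra push, then retreat and inspect.

```bash
python3 -m jog '[[0,-0.0015,0,0,0],[0,-0.0015,0,0,0],[0,-0.0015,0,0,0]]'; python3 -m jog '[[0,0.008,0,0,0],[0,0.03,0,0,0],[0,0.03,-0.05,0,0],[0,0.03,-0.09,0,0],[-0.02,0.0,-0.14,0,0],[-0.04,-0.04,-0.16,0,0],[-0.06,-0.05,-0.18,0,0],[-0.06,-0.05,-0.19,0,0],[-0.06,-0.05,-0.19,0,0],[-0.06,-0.05,-0.19,0,0]]'
python3 - <<'E'
from h import *
s=snap('wrist','w10'); q=r.sense();print({k:np.round(v,1) for k,v in q.items() if k in('tool_pos','ft_force','time','tcp_rot')}, B(q['tool_pos']))
s=snap('side','s10')
a=cv2.imread('pics/s10.png')[165:310,250:430]; cv2.imwrite('pics/s10c.png',cv2.resize(a,None,fx=4,fy=4,interpolation=cv2.INTER_CUBIC))
E
```

```text
time: 13.3
tool_pos: [521.7, -27.2, 93.3]
tcp_rot: [179.8, -0.0, -9.8]
ft_force: [-2.5, -8.0, 0.9]
finger_gap: 0.4
time: 14.3
tool_pos: [471.4, 32.6, 282.2]
tcp_rot: [179.7, 0.0, -9.9]
ft_force: [-0.2, -0.5, 0.1]
finger_gap: 0.2
{'time': np.float64(14.4), 'tool_pos': array([471.1,  32.4, 281.6]), 'tcp_rot': array([ 1.797e+02,  1.000e-01, -9.900e+00]), 'ft_force': array([ 1.1,  1. , -1. ])} [-59.3 -66.6]
```

View pics/w10.png

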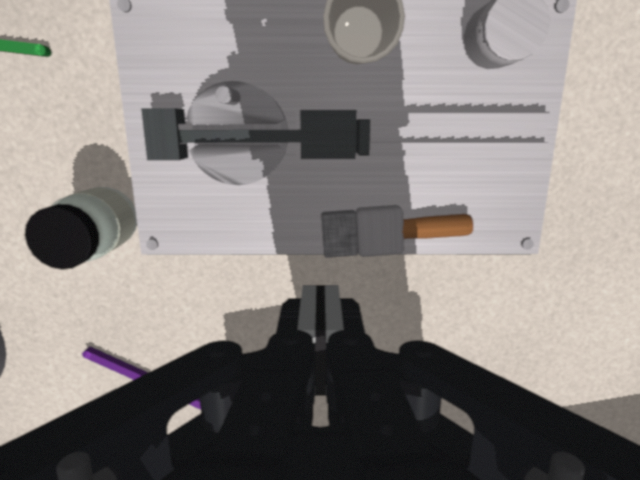

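View pics/s10c.png

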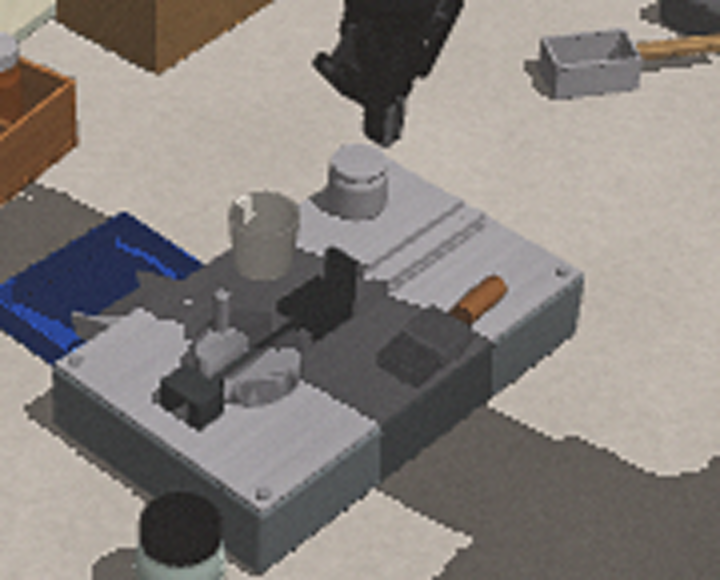

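Run:
```python
from h import *
a=cv2.imread('pics/w10.png')[70:200,130:390]; cv2.imwrite('pics/w10c.png',cv2.resize(a,None,fx=3,fy=3,interpolation=cv2.INTER_CUBIC))
```

```text
(no output)
```

View pics/w10c.png

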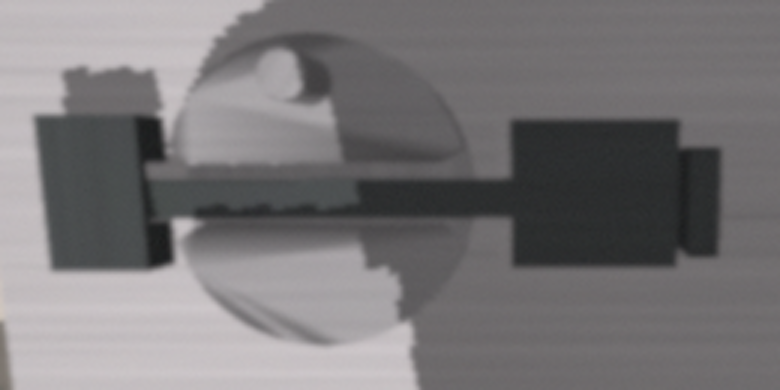

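Run:
```python
from h import *
W=load('w10'); d=lambda u,w:(u/3+130,w/3+70)
P=plane(W,*d(280,73),128); b=B(P); print('peg',b,np.arctan2(b[1],b[0]))
for q in [(720,148),(718,256),(690,148),(686,256)]: print('tab top',B(plane(W,*d(*q),122)))
for q in [(680,120),(677,266),(513,120),(513,266)]: print('bridge',B(plane(W,*d(*q),94)))
for q in [(200,180),(500,181),(200,217),(500,215)]: print('bar',B(plane(W,*d(*q),86)))
for a,z in [((530,25),115),((365,18),120)]: print(B(plane(W,*a,z)))
q=r.sense(); print(q['ft_force'],q['time'])
```

```text
peg [27.4  0.2] 0.007299140443697202
tab top [  11.  -102.3]
tab top [ -14.4 -102.7]
tab top [ 11.  -95.2]
tab top [-14.4 -94.9]
bridge [ 18.1 -95.1]
bridge [-19.3 -95.3]
bridge [ 18.  -51.9]
bridge [-19.3 -51.4]
bar [ 2.7 32.6]
bar [  2.5 -47.9]
bar [-7.  33.4]
bar [ -6.4 -47.7]
[  73.9 -211.8]
[ 76.9 -96.9]
[ 0.32344769 -0.06142349 -0.38248293] 14.4
```

Tab rear at y ≈ −102.5 and front at −95, level with the bridge edge. Disc angle ≈ 0.01 rad and the bar is straight. The arm is clear, well above everything, so I'm handing in.

```bash
python3 -c "
from bench import r
print(r.hand_in())"
```

```text
the job is handed in; nothing more can be done
None
```

The gate is locked: I lined the disc's slot up with the bar, then pushed the bar through it until the tab stopped against the bridge. I handed the job in at about 14.4 s of the 54 s allowed. The hand-in gives no verdict.

- **Disc:** My first push on the peg, using shut fingertips, went too far, to about −0.24 rad, because the fingers are thicker higher up than I had measured. I pushed the peg back from the other side, and the disc then measured within 0.02 rad of aligned before I touched the bar.
- **Bar:** I pushed the tab about 124 mm. At the end the force rose to about 10 N with no further movement.

Last checks, taken from the wrist camera after backing off:

| Check | Measured | Fully home / aligned |
|---|---|---|
| Tab rear face (bin y) | about −102.5 mm | −103 mm |
| Tab front face (bin y) | about −95 mm | −95 mm |
| Nose beyond the disc's axis, worked out from the tab | about 62 mm | 62 mm |
| Disc angle | about 0.01 rad | 0 rad |

- **Nose:** It was hidden inside the keeper, so I did not see it directly. In the picture the bar is straight along the track.
- **Bystanders:** The cup measured within 1 mm of where it stood just after the first push. The other things that were in view looked undisturbed. I did not measure the tin, brush, tray, jar, sieve or scoop against their starting positions.
- **Arm:** It finished clear of everything, with the fingertips about 280 mm above the table and wrist force near zero.
- **Camera disagreement:** Heights found from the top and wrist cameras together came out 8 to 16 mm too high. I used the wrist-camera positions instead, which matched the known screw, keeper and bridge positions to within about 1 to 2 mm.

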